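# Sort out the swapped power-supply parts

### The job

Three power-supply parts stand in one another's trays: move each into the tray that has its own outline - the capacitor into the round one, the heat sink into the square one, the transformer into the oblong one - standing upright and flat on the tray's floor. A tray holds only one part, so park one of them on the empty blue mat on the way; in the end the mat is empty again. Do not tip the parts over or drop them, and leave the multimeter, the solder spool and the pliers where they lie.

Things in the scene. Friction and masses are not known exactly. Their poses are not given: they have to be found in the camera images.
- capacitor_center (a point): Electrolytic capacitor, an upright grey cylinder 50 mm in diameter and 60 mm high with an aluminium top that bears two small brass terminals (4 mm more). It starts in the oblong tray. The point is at its centre, 30 mm above its underside; z up.
- heatsink_center (a point): Aluminium heat sink with upright fins, a block 50 x 50 mm and 40 mm high, the fins running along its x. It starts in the round tray. Any two opposite sides can be gripped. The point is at its centre, 20 mm above its underside; z up.
- transformer_center (a point): Transformer: a steel foot plate 64 mm (its x) by 34 mm (its y) by 4 mm, on it a dark steel core 64 x 22 mm up to 44 mm high, and about its middle a copper winding 36 mm (x) by 34 mm (y), from 7 to 39 mm high: grip the winding across y. It starts in the square tray. The point is at its centre, 22 mm above its underside; z up. It fits into the oblong tray only lengthwise.
- tray_round: Round tray, the capacitor's own: fixed to the bench, black plastic, 9 mm high, floor 3 mm thick, walls 4 mm thick; origin at the centre of its underside, z up. 84 mm in outer diameter, 76 mm inside.
- tray_square: Square tray, the heat sink's own: fixed to the bench, black plastic, 9 mm high, floor 3 mm thick, walls 4 mm thick; origin at the centre of its underside, z up. 78 x 78 mm outside, 70 x 70 mm inside.
- tray_oblong: Oblong tray, the transformer's own: fixed to the bench, black plastic, 9 mm high, floor 3 mm thick, walls 4 mm thick; origin at the centre of its underside, z up. 92 mm (its x) by 62 mm (its y) outside, 84 x 54 mm inside.
- mat: Flat blue mat fixed to the bench, empty at the start, 100 x 100 mm and 3 mm thick; origin at the centre of its underside, z up. The parking place.
- multimeter: Bystander: red multimeter with a black face lying on its back, 175 mm (x) by 85 mm (y) by 46 mm high; origin at the centre of its underside.
- spool: Bystander: solder spool standing upright, black flanges 52 mm in diameter, 41 mm high; origin at the centre of its underside.
- pliers: Bystander: pliers with orange grips lying flat, about 165 mm long (x, jaws to +x), 52 mm wide (y), 12 mm high; origin at its underside near the middle.
Things that resemble listed ones, but are neither listed nor needed, are in the scene too. Leave any pink or red look-alike of the part that bears transformer_center alone.

How it is judged:
By the outcome, as a careful person would: the job done as asked, in the order asked, and still so for the second after the job is handed in, with the robot touching nothing.
It also fails if it takes over 118 s, if anything falls off the work surface, if the arm or the gripper's body presses on something with over 40 N, if the wrist force passes 120 N, or if a joint passes its speed limit or range.

### The arm

A 7-joint arm with a two-finger parallel gripper is mounted at the origin on the work surface. World frame = base frame: x ahead of the robot, y to its left, z up, the work surface at z = 0. Lengths are in m, angles in degrees, forces in N, time in s.
With the tool pointing down it reaches from about 0.425 to 0.875 m from the base axis. Payload 4.7 kg.
Tool frame: the origin (TCP) lies midway between the tips of the shut fingers; the grasp point (between the pads) lies 19 mm behind it; z points along the fingers, y is the line along which they close (so a half turn about z gives the same grasp; the last joint's range is limited). The gripper opens to 87 mm and grips with 3 to 60 N. Pads are 19 mm wide; open, the fingers measure 117 mm over their backs; the gripper's body (75 mm by 190 mm) begins 51 mm behind the grasp point.
Start: joints at [-70.067, 18.392, -4.016, 83.108, 1.295, 78.541, -3.26], TCP at [0.213, 0.614, 0.223] pointing down, gripper open.
Joint ranges: [-163.93, 163.93], [-17.29, 119.83], [-79.2, 71.16], [3.27, 140.29], [-89.18, 269.18], [5.43, 117.66], [-154.24, 154.24]. Speed limits (degrees/s): [147.25, 147.25, 180, 180, 180, 180, 180].

### API

Orientations are given as [roll, pitch, yaw] about the fixed x, y, z axes, in that order (R = Rz(yaw) Ry(pitch) Rx(roll)).
In Python, from cell import env, viewer, boxes_of, masks_of gives the robot as it stands. The module is installed in compiled form; this text tells all that it offers.
- The arm moves only by the tool apply_moves, never from a script. Its argument "moves" is a list of rows, each a list of 7 numbers: the shift along the tool's x, y, z scaled (see below), then the turn, a rotation vector about the tool's x, y, z scaled (see below), then the opening, from 0 (shut) to 1 (fully open). A call has 1 to 20 rows; each row is the pose to reach, as a shift and turn from the pose commanded when the call began, along the tool's axes at that moment; what a row does not reach only later rows make up. The controller multiplies each number of a shift by 0.2 m and each number of a turn by 1.5 rad. A row lasts 1/10 s, in which the tool goes at most 50 mm and 8.59 degrees, less where a joint would pass 70% of its speed; a pose out of reach is approached as far as the arm can. A call with a number of a shift or a turn outside -1 to 1 is refused whole. A call with a gripper value outside its range is refused whole. The fingers move at their own pace and stop on an object; "grip_force" is the grip in N (left out, the last holds). Time passes only in rows, so rows that repeat a pose let the fingers close. It gives the time, the measured TCP pose, the force, the opening and the grip force at its end, in the units of the state.
- env.get_obs(): the state, without advancing time (a new reading comes with each control period).
- viewer.read_camera(name): name is "scene" or "top" or "wrist"; returns the picture (420x560x3 uint8, red, green, blue); there is no depth.
- viewer.get_calibration(name): a dict with "fov_y" (degrees; the focal length in pixels is half the picture's height over the tangent of half this angle, whatever the lens; pixels are square), "cx", "cy" (the principal point, pixels), "position" and "orientation" of the camera in the world. Camera axes: x right, y up, looking along -z (the intrinsics and any distortion apply to the point x, -y, -z); pixel columns grow to the right and rows downward; lengths in m; the calibration is good to about 2 mm. A picture is of the moment at which its call begins: read the wrist's pose just before it. get_calibration takes no time and is no camera call; for the wrist camera it gives the pose at the moment of the call.
- env.sign_off(): hands the job in; it is judged then, once.
Trained networks look in the newest picture that a camera, given by its name, has taken for a name from the list of things; names that differ only in an ending like _2 or _b are one class to them, and where a whole thing is asked for, a point or a joint stands for the part that bears it (a point fixed in the world has none). Each returns a list of dicts, best first, with "conf" (0 to 1); they miss things now and then, are a little off and sometimes report something else, mostly with a low value. They report only what shows in the picture. A call takes as long as a camera call. They do not tell look-alikes from the thing itself.
- boxes_of(camera, target): "location" ([column, row] in pixels, amid what is visible of it).
- masks_of(camera, target): "pixels" (420x560 bool, what is visible of it) and "location" ([column, row] in pixels, amid what is visible of it).
The state is a dict: "time_s": time; "qpos": joint angles; "joint_velocities": joint speeds; "effort": joint torques, N m; "tool_pos": TCP position; "tool_rot": TCP orientation; "force": force on the tool from outside, world axes, zero at the start; "wrist_torque": the same for the moment, N m; "grip_width": finger opening in m; "grasp_force": force on a finger pad.
Only numpy, scipy, OpenCV 4.12 (cv2) and the standard library are available. Lean on these libraries where they do the work, as an engineer would, in place of code of your own. Each camera call takes 0.05 s, during which the arm holds its last target. There are 200 camera calls.

## Working session

There is one attempt and no reset: what is moved stays moved. The work goes in short steps, Python scripts to look and compute and a tool call to move; the robot and the scene stay as the last step left them, time stands still between calls to the robot, and variables do not carry over. Pictures are saved under pics/ and viewed, at most 14 in all, crops included, and the job is handed in when it is done.

Besides the shell and the picture viewer there is one more tool, called in YAML: its name, and indented under it one key for each argument. apply_moves: Moves the arm, as the interface text tells. Shifts and turns lie within -1 to 1; 1 stands for 0.2 m of shift or 1.5 rad of turn. Its arguments: {"type":"object","properties":{"moves":{"type":"array","items":{"type":"array","items":{"type":"number","minimum":-1,"maximum":1}}},"grip_force":{"type":"number"}},"required":["moves"]}

```bash
mkdir -p pics; cat > h.py <<'E'
import numpy as np, cv2
from scipy.spatial.transform import Rotation as R
from cell import env, viewer, boxes_of, masks_of
def save(cam,name,crop=None,scale=1):
    im=viewer.read_camera(cam)
    o=im if crop is None else im[crop[1]:crop[3],crop[0]:crop[2]]
    cv2.imwrite('pics/'+name,cv2.resize(o[:,:,::-1],None,fx=scale,fy=scale,interpolation=cv2.INTER_CUBIC)); return im
E
python3 - <<'E'
from h import *
for c in ['scene','top','wrist']:
    print(c,viewer.get_calibration(c))
a=save('scene','s0.png'); b=save('top','t0.png')
for n in ['capacitor_center','heatsink_center','transformer_center','tray_round','tray_square','tray_oblong','mat','multimeter','spool','pliers']:
    print(n,[(np.round(d['location'],1).tolist(),round(d['conf'],2)) for d in boxes_of('top',n)])
print(env.get_obs())
E
```

```text
scene {'fov_y': 57.06420193207844, 'cx': 278.2315230097068, 'cy': 206.0158856654654, 'position': array([1.08031792, 0.49791408, 0.53600833]), 'orientation': array([ 57.9164951 ,  -0.88065015, 134.77402298])}
top {'fov_y': 47.65366426667468, 'cx': 280.86081509033335, 'cy': 211.40648170383434, 'position': array([3.83399179e-01, 4.98673838e-04, 1.32926700e+00]), 'orientation': array([  8.37461699,   0.26286702, -90.75055328])}
wrist {'fov_y': 63.25888460633552, 'cx': 278.8317975918985, 'cy': 210.52316889823254, 'position': array([0.15192885, 0.63550681, 0.38516638]), 'orientation': array([-13.92285589,   0.09618382,  70.8970009 ])}
capacitor_center [([316.0, 198.5], 0.66)]
heatsink_center [([201.0, 197.1], 0.93), ([308.9, 207.4], 0.54)]
transformer_center [([420.8, 238.6], 0.93), ([371.8, 288.1], 0.79), ([368.5, 244.6], 0.6)]
tray_round [([215.2, 201.1], 0.55)]
tray_square [([362.8, 237.0], 0.62)]
tray_oblong [([305.2, 203.6], 0.93)]
mat [([259.9, 245.2], 0.7)]
multimeter [([154.3, 272.6], 0.93)]
spool [([374.8, 167.7], 0.77), ([259.3, 247.5], 0.42)]
pliers [([263.7, 146.0], 0.61)]
{'time_s': 0.6, 'qpos': array([-70.06838888,  18.39036584,  -4.01499323,  83.10787757,
         1.29447057,  78.54069564,  -3.26144131]), 'joint_velocities': array([-0.03096961, -0.0325953 , -0.01261157,  0.10711898, -0.01042005,
        0.01181083, -0.08535589]), 'effort': array([ 6.73252034e-04, -4.90793002e+01, -4.02242001e-01, -3.12611711e+01,
       -6.37667533e-02,  3.37524887e-02,  1.22514649e-06]), 'tool_pos': array([0.21298873, 0.61413515, 0.22260118]), 'tool_rot': array([1.79993841e+02, 2.58849667e-03, 1.60874595e+02]), 'force': array([ 0.24665489, -0.10405081, -0.47676898]), 'wrist_torque': array([-0.0345691 ,  0.01408466,  0.08744099]), 'grasp_force': 0.0, 'grip_width': 0.0869691462613669}
```

View pics/t0.png

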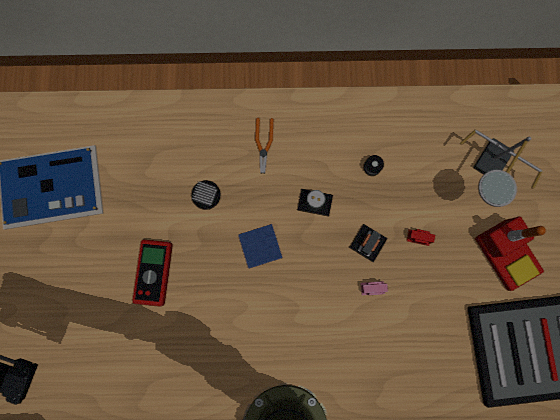

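View pics/s0.png

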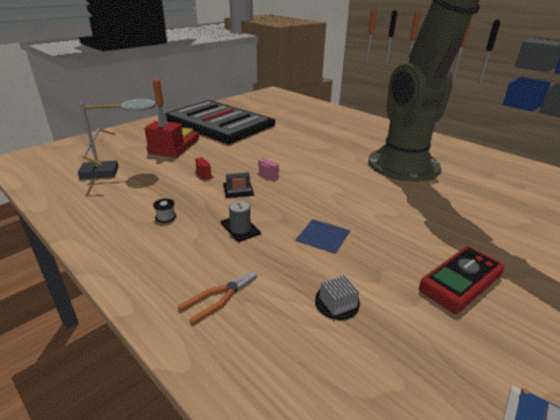

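The top view shows three transformer-like things: a red one (421,238), a pink one (372,288) and a dark one with a copper winding (368,243) in the square tray. The dark one fits the description, and I'll confirm it in a crop. The heat sink is in the round tray (206,194), the capacitor in the oblong tray (316,201), and the mat is at (260,245).

```bash
cat >> h.py <<'E'
def cam(name):
    c=viewer.get_calibration(name); return c, R.from_euler('xyz',c['orientation'],degrees=True).as_matrix(), 210/np.tan(np.radians(c['fov_y']/2))
def ray(px,name,z,C=None):
    c,M,f=C or cam(name); px=np.atleast_2d(np.asarray(px,float))
    d=np.c_[(px[:,0]-c['cx'])/f,-(px[:,1]-c['cy'])/f,-np.ones(len(px))]@M.T
    return c['position']+d*((z-c['position'][2])/d[:,2])[:,None]
def rect(mask,name,z,C=None):
    "min-area rectangle of a mask's outline projected on plane z: centre, sizes, long-side yaw (mod 180)"
    m=mask.astype(np.uint8); cs,_=cv2.findContours(m,cv2.RETR_EXTERNAL,cv2.CHAIN_APPROX_NONE)
    k=max(cs,key=cv2.contourArea)[:,0,:]
    (x,y),(w,h),a=cv2.minAreaRect((ray(k,name,z,C)[:,:2]*1000).astype(np.float32))
    if w<h: w,h,a=h,w,a+90
    return [round(v,1) for v in (x,y,w,h,(a+90)%180-90)]
def delta(xyz,yaw,o=None):
    "move numbers to TCP xyz, tool down with given tool yaw (nearest half turn)"
    o=o or env.get_obs(); T=R.from_euler('xyz',o['tool_rot'],degrees=True)
    s=T.inv().apply(np.array(xyz)-o['tool_pos'])/0.2
    dy=(yaw-o['tool_rot'][2]+90)%180-90
    G=R.from_euler('xyz',[180,0,o['tool_rot'][2]+dy],degrees=True)
    return np.round(s,4).tolist()+np.round((T.inv()*G).as_rotvec()/1.5,4).tolist(), np.round(dy,1)
E
python3 - <<'E'
from h import *
im=save('top','t1.png',(330,140,450,310),4) if 0 else viewer.read_camera('top')
cv2.imwrite('pics/c1.png',cv2.resize(im[150:310,180:450,::-1],(800,474),interpolation=cv2.INTER_CUBIC))
C=cam('top')
for n,z in [('capacitor_center',.063),('heatsink_center',.043),('transformer_center',.047),('tray_round',.009),('tray_square',.009),('tray_oblong',.009),('mat',.003),('multimeter',.04),('spool',.041),('pliers',.01)]:
    for d in masks_of('top',n): print(n,np.round(d['location']),round(d['conf'],2),rect(d['pixels'],'top',z,C))
s=masks_of('scene','mat')
print('scene mat',[rect(d['pixels'],'scene',.003) for d in s])
o=env.get_obs();T=R.from_euler('xyz',o['tool_rot'],degrees=True);c=viewer.get_calibration('wrist')
print(T.inv().apply(c['position']-o['tool_pos']), (T.inv()*R.from_euler('xyz',c['orientation'],degrees=True)).as_euler('xyz',degrees=True))
E
```

```text
capacitor_center [315. 198.] 0.78 [599.8, -90.1, 54.8, 51.5, -0.8]
heatsink_center [204. 195.] 0.91 [626.1, 214.7, 53.9, 50.9, 70.7]
transformer_center [421. 238.] 0.78 [497.4, -370.9, 75.5, 43.5, 87.1]
transformer_center [372. 290.] 0.75 [361.6, -239.7, 67.0, 34.1, 89.2]
transformer_center [367. 247.] 0.7 [481.2, -232.7, 62.8, 34.0, -38.5]
tray_round [214. 201.] 0.59 [627.1, 215.1, 84.2, 82.4, -60.2]
tray_square [364. 238.] 0.76 [501.0, -214.6, 79.1, 30.2, -33.5]
tray_oblong [322. 207.] 0.61 [602.6, -90.5, 91.8, 62.1, 78.2]
mat [259. 246.] 0.57 [482.9, 65.8, 100.9, 100.0, -72.4]
multimeter [151. 273.] 0.86 [412.0, 353.6, 173.5, 88.9, -6.6]
spool [377. 166.] 0.86 [699.8, -253.5, 56.7, 43.2, -45.9]
pliers [259. 144.] 0.95 [771.3, 50.0, 159.7, 52.0, -0.6]
scene mat [[487.7, 66.7, 101.8, 98.0, 16.2]]
[ 0.06471057  0.00044531 -0.16371381] [1.66081380e+02 1.20561485e-02 8.99767471e+01]
```

View pics/c1.png

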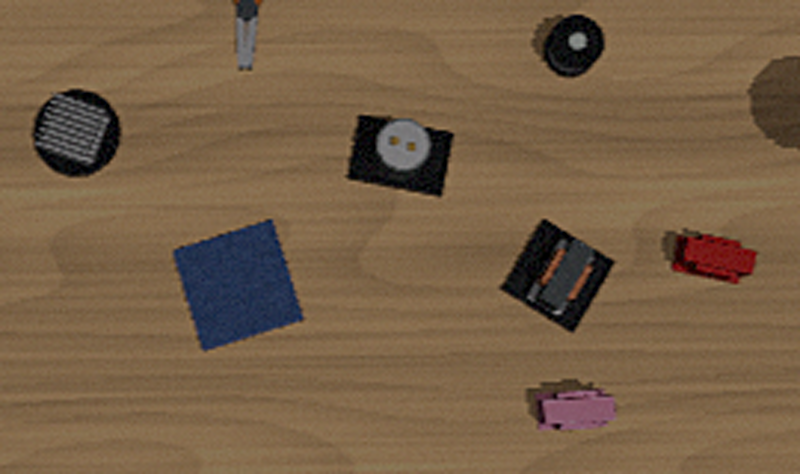

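The crop confirms it: the dark core with copper winding in the square tray is the transformer, and the red and pink ones are decoys that I'll leave alone. I'll park the heat sink on the mat first, so I'm moving to hover over it.

apply_moves:
  moves:
    - [-0.87,-0.405,0.12,0,0,0,1]
    - [-0.87,-0.405,0.12,0,0,0,1]
    - [-0.87,-0.405,0.12,0,0,0,1]
    - [-0.87,-0.405,0.12,0,0,0,1]
    - [-0.87,-0.405,0.12,0,0,0,1]
    - [-0.87,-0.405,0.12,0,0,0,1]
    - [-0.87,-0.405,0.12,0,0,0,1]

```text
time_s: 1.9
tool_pos: [0.3495, 0.4819, 0.1988]
tool_rot: [179.9, -0.1, 161.0]
force: [-1.1, 0.7, 0.5]
grip_width: 0.0869
grasp_force: 0.0
```

apply_moves:
  moves:
    - [-0.87,-0.405,0.12,0,0,0,1]
    - [-0.87,-0.405,0.12,0,0,0,1]
    - [-0.87,-0.405,0.12,0,0,0,1]
    - [-0.87,-0.405,0.12,0,0,0,1]
    - [-0.87,-0.405,0.12,0,0,0,1]
    - [-0.87,-0.405,0.12,0,0,0,1]
    - [-0.87,-0.405,0.12,0,0,0,1]

```text
time_s: 2.6
tool_pos: [0.4869, 0.3499, 0.1747]
tool_rot: [179.9, -0.1, 161.1]
force: [-0.3, 1.6, -0.0]
grip_width: 0.0872
grasp_force: 0.0
```

apply_moves:
  moves:
    - [-0.87,-0.405,0.12,0,0,0,1]
    - [-0.87,-0.405,0.12,0,0,0,1]
    - [-0.87,-0.405,0.12,0,0,0,1]
    - [-0.87,-0.405,0.12,0,0,0,1]
    - [-0.87,-0.405,0.12,0,0,0,1]
    - [-0.87,-0.405,0.12,0,0,0,1]
    - [-0.87,-0.405,0.12,0,0,0,1]
    - [-0.87,-0.405,0.12,0,0,0,1]
    - [-0.87,-0.405,0.12,0,0,0,1]

```text
time_s: 3.5
tool_pos: [0.6257, 0.2156, 0.151]
tool_rot: [179.9, -0.0, 161.1]
force: [-0.8, 0.6, 0.5]
grip_width: 0.0874
grasp_force: 0.0
```

```bash
python3 - <<'E'
from h import *
o=env.get_obs();print(o['time_s'],o['tool_pos'],o['tool_rot'],o['qpos'])
C=cam('wrist');save('wrist','w1.png')
for n,z in [('heatsink_center',.043),('tray_round',.009)]:
    for d in masks_of('wrist',n): print(n,np.round(d['location']),round(d['conf'],2),rect(d['pixels'],'wrist',z,C))
E
```

```text
3.5 [0.62569529 0.21562386 0.15095475] [ 1.79946281e+02 -9.16334374e-03  1.61054765e+02] [-31.95268158  22.18482358  13.79669666  87.11256877  -5.50456068
  71.33737003  53.67634274]
heatsink_center [283. 207.] 0.94 [628.4, 219.0, 56.0, 50.1, -20.9]
tray_round [283. 174.] 0.65 [624.4, 218.7, 82.8, 70.1, 73.0]
```

View pics/w1.png

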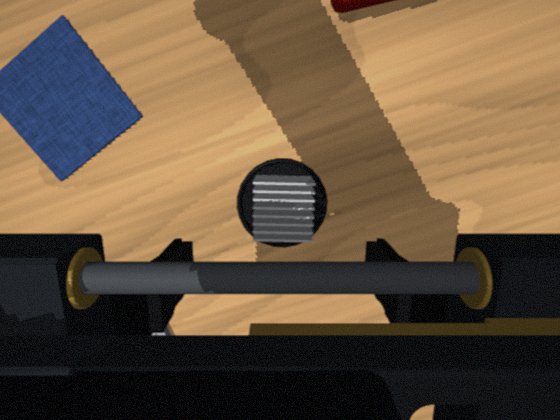

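The wrist view shows the heat sink at (283,207) in the round tray, squared with the fingers. I'll descend and grip it.

apply_moves:
  moves:
    - [-0.013,0.012,0.25,0,0,0,1]
    - [-0.013,0.012,0.45,0,0,0,1]
    - [-0.013,0.012,0.55,0,0,0,1]
    - [-0.013,0.012,0.62,0,0,0,1]
    - [-0.013,0.012,0.675,0,0,0,1]
    - [-0.013,0.012,0.675,0,0,0,1]
    - [-0.013,0.012,0.675,0,0,0,1]
    - [-0.013,0.012,0.675,0,0,0,0.4]
    - [-0.013,0.012,0.675,0,0,0,0.4]
    - [-0.013,0.012,0.675,0,0,0,0.4]
    - [-0.013,0.012,0.675,0,0,0,0.4]
    - [-0.013,0.012,0.675,0,0,0,0.4]
    - [-0.013,0.012,0.675,0,0,0,0.4]
    - [-0.013,0.012,0.675,0,0,0,0.4]
  grip_force: 20

```text
time_s: 5.05
tool_pos: [0.63, 0.2153, 0.0158]
tool_rot: [180.0, 0.0, 160.9]
force: [-0.0, 0.2, 0.3]
grip_width: 0.0498
grasp_force: 20.0
```

apply_moves:
  moves:
    - [0,0,-0.05,0,0,0,0.4]
    - [0,0,-0.15,0,0,0,0.4]
    - [0,0,-0.3,0,0,0,0.4]
    - [0.11,-0.235,-0.3,0,0,0,0.4]
    - [0.22,-0.47,-0.3,0,0,0,0.4]
    - [0.33,-0.7,-0.3,0,0,0,0.4]
    - [0.44,-0.94,-0.3,0,0,0,0.4]
    - [0.44,-0.94,-0.3,0,0,0,0.4]
    - [0.44,-0.94,-0.3,0,0,0,0.4]
    - [0.44,-0.94,-0.2,0,0,0,0.4]
    - [0.44,-0.94,-0.12,0,0,0,0.4]
    - [0.44,-0.94,-0.07,0,0,0,0.4]
    - [0.44,-0.94,-0.04,0,0,0,0.4]
    - [0.44,-0.94,-0.02,0,0,0,0.4]
    - [0.44,-0.94,-0.01,0,0,0,0.4]
    - [0.44,-0.94,-0.005,0,0,0,0.4]
    - [0.44,-0.94,0,0,0,0,0.4]
    - [0.44,-0.94,0,0,0,0,0.4]
    - [0.44,-0.94,0,0,0,0,0.4]

```text
time_s: 6.95
tool_pos: [0.4853, 0.0662, 0.0158]
tool_rot: [180.0, 0.0, 160.9]
force: [-0.5, 0.6, -0.1]
grip_width: 0.0496
grasp_force: 20.0
```

apply_moves:
  moves:
    - [0,0,0.004,0,0,0,0.4]
    - [0,0,0.004,0,0,0,0.4]
    - [0,0,0.004,0,0,0,1]
    - [0,0,0.004,0,0,0,1]
    - [0,0,0.004,0,0,0,1]
    - [0,0,0.004,0,0,0,1]
    - [0,0,-0.1,0,0,0,1]
    - [0,0,-0.3,0,0,0,1]
    - [0,0,-0.5,0,0,0,1]
    - [0,0,-0.67,0,0,0,1]
    - [-0.2,-0.14,-0.67,0,0,0,1]
    - [-0.4,-0.28,-0.67,0,0,0,1]
    - [-0.6,-0.42,-0.67,0,0,0,1]
    - [-0.8,-0.55,-0.67,0,0,0,1]
    - [-0.8,-0.55,-0.67,0,0,0,1]
    - [-0.8,-0.55,-0.67,0,0,0,1]
    - [-0.8,-0.55,-0.67,0,0,0,1]

```text
time_s: 8.65
tool_pos: [0.5997, -0.0886, 0.1492]
tool_rot: [180.0, -0.1, 161.0]
force: [0.1, -0.4, 0.6]
grip_width: 0.0872
grasp_force: 0.0
```

```bash
python3 - <<'E'
from h import *
o=env.get_obs();print(o['time_s'],o['tool_pos'],o['tool_rot'],o['qpos'])
C=cam('wrist');save('wrist','w2.png')
for n,z in [('capacitor_center',.063),('tray_oblong',.009)]:
    for d in masks_of('wrist',n): print(n,np.round(d['location']),round(d['conf'],2),rect(d['pixels'],'wrist',z,C))
viewer.read_camera('top')
for n,z in [('heatsink_center',.043),('mat',.003)]:
    for d in masks_of('top',n): print(n,np.round(d['location']),round(d['conf'],2),rect(d['pixels'],'top',z))
E
```

```text
8.65 [ 0.59966696 -0.08858098  0.14915069] [ 1.79952870e+02 -7.63888802e-02  1.60964145e+02] [-15.13294862  16.45249959  25.17260951  95.92149074  -7.46068982
  69.34396654  82.74710976]
capacitor_center [278. 216.] 0.63 [602.3, -88.6, 58.9, 48.8, -20.3]
tray_oblong [265. 182.] 0.93 [603.9, -91.6, 93.2, 63.9, 77.3]
heatsink_center [259. 246.] 0.77 [484.2, 65.8, 60.1, 52.3, -18.7]
mat [267. 247.] 0.77 [481.8, 64.8, 99.2, 99.0, 16.4]
```

View pics/w2.png

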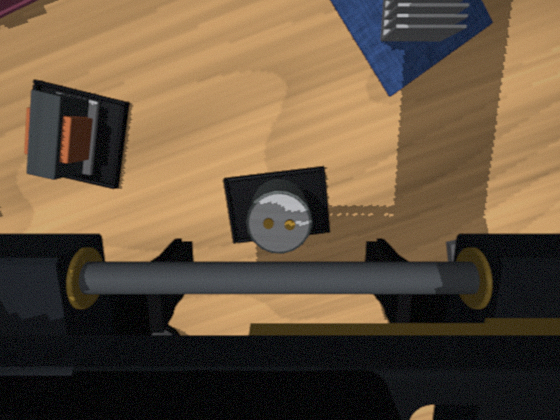

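The wrist view shows the capacitor top at (281,222) in the oblong tray, and the heat sink standing on the mat at top right. Next I'll grip the capacitor.

apply_moves:
  moves:
    - [-0.027,0.002,0.2,0,0,0,1]
    - [-0.027,0.002,0.35,0,0,0,1]
    - [-0.027,0.002,0.5,0,0,0,1]
    - [-0.027,0.002,0.6,0,0,0,1]
    - [-0.027,0.002,0.645,0,0,0,1]
    - [-0.027,0.002,0.645,0,0,0,1]
    - [-0.027,0.002,0.645,0,0,0,1]
    - [-0.027,0.002,0.645,0,0,0,0.4]
    - [-0.027,0.002,0.645,0,0,0,0.4]
    - [-0.027,0.002,0.645,0,0,0,0.4]
    - [-0.027,0.002,0.645,0,0,0,0.4]
    - [-0.027,0.002,0.645,0,0,0,0.4]
    - [-0.027,0.002,0.645,0,0,0,0.4]
    - [-0.027,0.002,0.645,0,0,0,0.4]

```text
time_s: 10.35
tool_pos: [0.6055, -0.0915, 0.0206]
tool_rot: [180.0, 0.0, 160.9]
force: [-1.2, 0.2, 0.6]
grip_width: 0.0486
grasp_force: 20.0
```

apply_moves:
  moves:
    - [0,0,-0.05,0,0,0,0.4]
    - [0,0,-0.15,0,0,0,0.4]
    - [0,0,-0.3,0,0,0,0.4]
    - [0,0,-0.4,0,0,0,0.4]
    - [0,0,-0.4,0,0,0,0.4]
    - [0,0,-0.4,0,0,0,0.4]

```text
time_s: 10.95
tool_pos: [0.6054, -0.0916, 0.1007]
tool_rot: [180.0, 0.0, 160.9]
force: [0.9, 0.2, -1.4]
grip_width: 0.0487
grasp_force: 20.0
```

```bash
python3 - <<'E'
from h import *
o=env.get_obs();print(o['time_s'],o['tool_pos'],o['grip_width'],o['force'])
C=cam('wrist');save('wrist','w3.png')
z=o['tool_pos'][2]-.0206+.063
for d in masks_of('wrist','capacitor_center'): print(np.round(d['location']),round(d['conf'],2),rect(d['pixels'],'wrist',z,C))
E
```

```text
10.95 [ 0.60538993 -0.0915573   0.10068501] 0.04871507059815467 [ 0.93250398  0.16635763 -1.44993848]
[278. 253.] 0.95 [580.5, -82.7, 40.3, 22.2, 70.9]
```

View pics/w3.png

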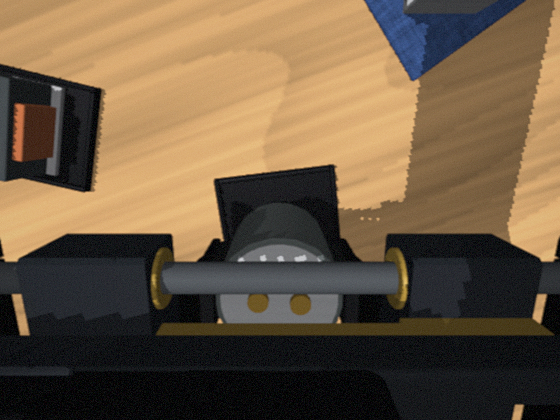

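The capacitor is held upright and centred; its terminals at about (279,301) project onto the tool axis. Carrying it to the round tray.

apply_moves:
  moves:
    - [0.05,0.19,0,0,0,0,0.4]
    - [0.1,0.38,0,0,0,0,0.4]
    - [0.15,0.56,0,0,0,0,0.4]
    - [0.2,0.75,0,0,0,0,0.4]
    - [0.2,0.75,0,0,0,0,0.4]

```text
time_s: 11.55
tool_pos: [0.6155, 0.0724, 0.0986]
tool_rot: [179.8, -0.2, 161.5]
force: [0.5, 0.7, -1.2]
grip_width: 0.0486
grasp_force: 20.0
```

apply_moves:
  moves:
    - [0.05,0.19,0,0,0,0,0.4]
    - [0.1,0.38,0,0,0,0,0.4]
    - [0.15,0.56,0,0,0,0,0.4]
    - [0.196,0.74,0,0,0,0,0.4]
    - [0.196,0.74,0,0,0,0,0.4]
    - [0.196,0.74,0,0,0,0,0.4]
    - [0.196,0.74,0.1,0,0,0,0.4]
    - [0.196,0.74,0.2,0,0,0,0.4]
    - [0.196,0.74,0.28,0,0,0,0.4]
    - [0.196,0.74,0.33,0,0,0,0.4]
    - [0.196,0.74,0.36,0,0,0,0.4]
    - [0.196,0.74,0.38,0,0,0,0.4]
    - [0.196,0.74,0.39,0,0,0,0.4]
    - [0.196,0.74,0.395,0,0,0,0.4]
    - [0.196,0.74,0.4,0,0,0,0.4]
    - [0.196,0.74,0.4,0,0,0,0.4]
    - [0.196,0.74,0.403,0,0,0,0.4]
    - [0.196,0.74,0.403,0,0,0,0.4]

```text
time_s: 13.35
tool_pos: [0.6283, 0.216, 0.0201]
tool_rot: [180.0, 0.0, 160.9]
force: [0.8, -0.4, -1.6]
grip_width: 0.0483
grasp_force: 20.0
```

apply_moves:
  moves:
    - [0,0,0.004,0,0,0,0.4]
    - [0,0,0.004,0,0,0,0.4]
    - [0,0,0.004,0,0,0,0.4]

```text
time_s: 13.65
tool_pos: [0.6284, 0.216, 0.0197]
tool_rot: [180.0, 0.0, 160.9]
force: [-2.1, -0.3, 3.1]
grip_width: 0.0488
grasp_force: 20.0
```

apply_moves:
  moves:
    - [0,0,0,0,0,0,1]
    - [0,0,0,0,0,0,1]
    - [0,0,0,0,0,0,1]
    - [0,0,0,0,0,0,1]
    - [0,0,-0.1,0,0,0,1]
    - [0,0,-0.3,0,0,0,1]
    - [0,0,-0.5,0,0,0,1]
    - [0,0,-0.65,0,0,0,1]
    - [0,-0.2,-0.65,0,0,0,1]
    - [0,-0.4,-0.65,0,0,0,1]
    - [0,-0.6,-0.65,0,0,0,1]
    - [0,-0.8,-0.65,0,0,0,1]

```text
time_s: 14.85
tool_pos: [0.5752, 0.0633, 0.1492]
tool_rot: [180.0, 0.0, 160.9]
force: [0.1, -1.3, -0.3]
grip_width: 0.087
grasp_force: 0.0
```

apply_moves:
  moves:
    - [0,-0.2,0,0,0,0,1]
    - [0,-0.4,0,0,0,0,1]
    - [0,-0.6,0,0,0,0,1]
    - [0,-0.8,0,0,0,0,1]

```text
time_s: 15.25
tool_pos: [0.5227, -0.0879, 0.1493]
tool_rot: [180.0, 0.0, 160.9]
force: [-0.1, -0.4, -0.1]
grip_width: 0.0869
grasp_force: 0.0
```

apply_moves:
  moves:
    - [-0.045,-0.2,0,0,0,0.06,1]
    - [-0.045,-0.4,0,0,0,0.12,1]
    - [-0.045,-0.6,0,0,0,0.18,1]
    - [-0.045,-0.75,0,0,0,0.227,1]
    - [-0.045,-0.75,0,0,0,0.227,1]
    - [-0.045,-0.75,0,0,0,0.227,1]
    - [-0.045,-0.75,0,0,0,0.227,1]

```text
time_s: 15.95
tool_pos: [0.4833, -0.2297, 0.1491]
tool_rot: [180.0, -0.0, 141.5]
force: [-0.6, 0.2, 0.1]
grip_width: 0.0869
grasp_force: 0.0
```

```bash
python3 - <<'E'
from h import *
o=env.get_obs();print(o['time_s'],o['tool_pos'],o['tool_rot'],o['qpos'])
C=cam('wrist');save('wrist','w4.png')
for n,z in [('transformer_center',.047),('tray_square',.009),('tray_oblong',.009)]:
    for d in masks_of('wrist',n): print(n,np.round(d['location']),round(d['conf'],2),rect(d['pixels'],'wrist',z,C))
im=save('top','t2.png',(150,150,450,300),2.6)
E
```

```text
15.95 [ 0.48332715 -0.22972401  0.14905035] [ 1.79958764e+02 -2.02334028e-02  1.41495649e+02] [-10.26588132   7.88253153  35.74806236 106.12109571  -5.02158759
  67.55582233  78.64248901]
transformer_center [184. 314.] 0.89 [507.7, -353.7, 55.4, 23.1, -71.7]
transformer_center [170. 100.] 0.86 [369.3, -242.6, 66.6, 40.1, -86.8]
transformer_center [272. 212.] 0.69 [484.4, -236.8, 70.5, 34.3, -32.4]
tray_square [290. 202.] 0.64 [488.0, -237.1, 79.3, 78.9, 57.6]
tray_oblong [480. 203.] 0.59 [603.3, -92.4, 95.6, 66.5, 77.5]
```

View pics/w4.png

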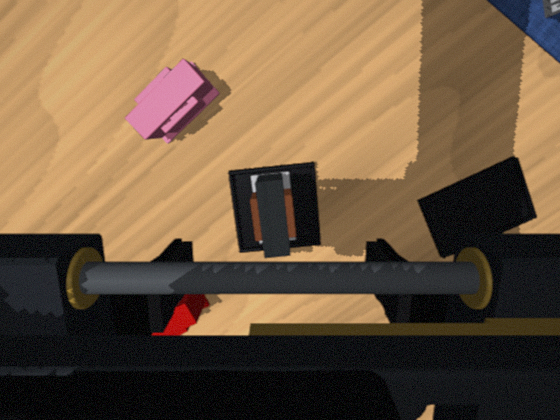

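View pics/t2.png

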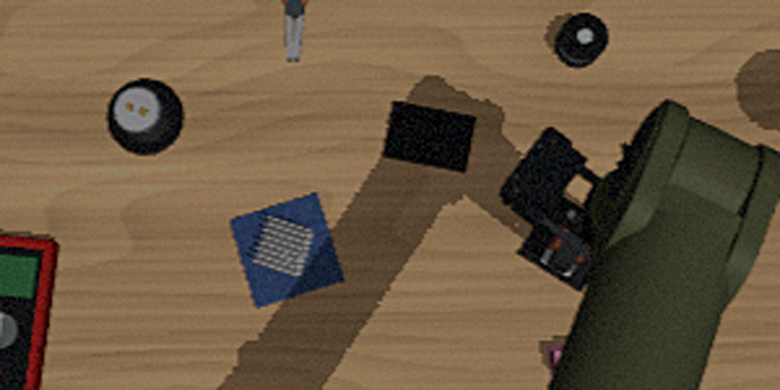

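The top crop shows the capacitor standing in the round tray and the heat sink on the mat. The wrist view shows the real transformer at (272,215), with pink (170,100) and red (185,310) well away. Next I'll grip the winding.

apply_moves:
  moves:
    - [-0.033,-0.029,0.1,0,0,-0.035,1]
    - [-0.033,-0.029,0.3,0,0,-0.035,1]
    - [-0.033,-0.029,0.5,0,0,-0.035,1]
    - [-0.033,-0.029,0.6,0,0,-0.035,1]
    - [-0.033,-0.029,0.65,0,0,-0.035,1]
    - [-0.033,-0.029,0.68,0,0,-0.035,1]
    - [-0.033,-0.029,0.68,0,0,-0.035,1]
    - [-0.033,-0.029,0.68,0,0,-0.035,0.2]
    - [-0.033,-0.029,0.68,0,0,-0.035,0.2]
    - [-0.033,-0.029,0.68,0,0,-0.035,0.2]
    - [-0.033,-0.029,0.68,0,0,-0.035,0.2]
    - [-0.033,-0.029,0.68,0,0,-0.035,0.2]
    - [-0.033,-0.029,0.68,0,0,-0.035,0.2]
    - [-0.033,-0.029,0.68,0,0,-0.035,0.2]
    - [-0.033,-0.029,0.68,0,0,-0.035,0.2]
  grip_force: 25

```text
time_s: 17.7
tool_pos: [0.4845, -0.2395, 0.0132]
tool_rot: [180.0, 0.0, 144.4]
force: [1.0, 0.5, -0.6]
grip_width: 0.0342
grasp_force: 24.6
```

apply_moves:
  moves:
    - [0,0,-0.05,0,0,0,0.2]
    - [0,0,-0.15,0,0,0,0.2]
    - [0,0,-0.3,0,0,0,0.2]
    - [0,0,-0.4,0,0,0,0.2]
    - [0,0,-0.4,0,0,0,0.2]
    - [0,0,-0.4,0,0,0,0.2]

```text
time_s: 18.3
tool_pos: [0.4841, -0.2396, 0.093]
tool_rot: [180.0, -0.0, 144.4]
force: [-0.2, -0.2, -3.4]
grip_width: 0.0339
grasp_force: 24.6
```

```bash
python3 - <<'E'
from h import *
o=env.get_obs();print(o['time_s'],o['tool_pos'],o['tool_rot'],o['grip_width'],o['force'])
C=cam('wrist');save('wrist','w5.png')
for n,z in [('tray_square',.009),('tray_oblong',.009)]:
    for d in masks_of('wrist',n): print(n,np.round(d['location']),round(d['conf'],2),rect(d['pixels'],'wrist',z,C))
print(delta([.603,-.091,.093],77.8,o))
E
```

```text
18.3 [ 0.48405154 -0.23955997  0.09296737] [ 1.79977602e+02 -8.32538711e-03  1.44375790e+02] 0.0339379101583213 [-0.19457488 -0.19590637 -3.38311141]
tray_square [294. 187.] 0.65 [482.7, -233.6, 78.1, 65.8, 57.4]
tray_oblong [526. 221.] 0.76 [599.9, -100.9, 79.1, 64.4, 76.1]
tray_oblong [295. 188.] 0.67 [481.2, -232.6, 78.7, 63.3, 56.7]
([-0.0508, 0.9502, 0.0002, 0.0002, -0.0002, 0.7746], np.float64(-66.6))
```

View pics/w5.png

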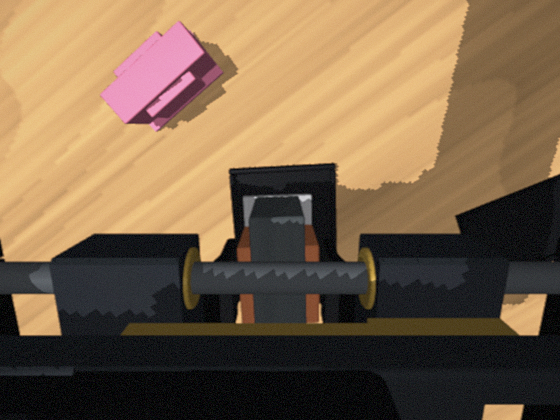

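The transformer is held by the winding, upright. Carrying it to the oblong tray with a -66.6° turn.

apply_moves:
  moves:
    - [-0.005,0.12,0,0,0,0.09,0.2]
    - [-0.01,0.24,0,0,0,0.18,0.2]
    - [-0.015,0.36,0,0,0,0.27,0.2]
    - [-0.02,0.48,0,0,0,0.36,0.2]
    - [-0.025,0.6,0,0,0,0.45,0.2]
    - [-0.03,0.72,0,0,0,0.54,0.2]
    - [-0.04,0.84,0,0,0,0.63,0.2]
    - [-0.045,0.963,0,0,0,0.72,0.2]
    - [-0.045,0.963,0,0,0,0.775,0.2]
    - [-0.045,0.963,0,0,0,0.775,0.2]
    - [-0.045,0.963,0,0,0,0.775,0.2]
    - [-0.045,0.963,0.15,0,0,0.775,0.2]
    - [-0.045,0.963,0.25,0,0,0.775,0.2]
    - [-0.045,0.963,0.3,0,0,0.775,0.2]
    - [-0.045,0.963,0.3,0,0,0.775,0.2]
    - [-0.045,0.963,0.3,0,0,0.775,0.2]

```text
time_s: 20.05
tool_pos: [0.6041, -0.0891, 0.0338]
tool_rot: [180.0, -0.0, 77.8]
force: [0.4, -0.8, -2.0]
grip_width: 0.0338
grasp_force: 24.6
```

```bash
python3 - <<'E'
from h import *
o=env.get_obs();print(o['time_s'],o['tool_pos'],o['tool_rot'],o['grip_width'],o['force'])
C=cam('wrist');save('wrist','w6.png')
E
```

```text
20.05 [ 0.60412805 -0.089074    0.03379948] [ 1.79952173e+02 -1.50763489e-03  7.77502386e+01] 0.03382562286898027 [ 0.36091135 -0.79925094 -1.96244492]
```

View pics/w6.png

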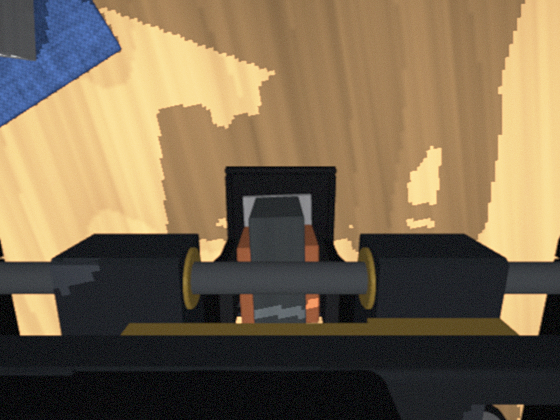

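The transformer is squared with the oblong tray and centred over it (part at column 278, tray at 281). Lowering it.

apply_moves:
  moves:
    - [0,0,0.05,0,0,0,0.2]
    - [0,0,0.08,0,0,0,0.2]
    - [0,0,0.095,0,0,0,0.2]
    - [0,0,0.1,0,0,0,0.2]
    - [0,0,0.104,0,0,0,0.2]
    - [0,0,0.106,0,0,0,0.2]
    - [0,0,0.106,0,0,0,0.2]
    - [0,0,0.106,0,0,0,0.2]

```text
time_s: 20.9
tool_pos: [0.6034, -0.0882, 0.0132]
tool_rot: [-179.9, -0.1, 77.8]
force: [-5.1, 1.8, 7.6]
grip_width: 0.0341
grasp_force: 24.6
```

apply_moves:
  moves:
    - [0,0,-0.003,0,0,0,0.2]
    - [0,0,-0.003,0,0,0,1]
    - [0,0,-0.003,0,0,0,1]
    - [0,0,-0.003,0,0,0,1]
    - [0,0,-0.003,0,0,0,1]
    - [0,0,-0.003,0,0,0,1]
    - [0,0,-0.1,0,0,0,1]
    - [0,0,-0.3,0,0,0,1]
    - [0,0,-0.5,0,0,0,1]
    - [0,0,-0.685,0,0,0,1]
    - [0.15,-0.18,-0.685,0,0,0.02,1]
    - [0.3,-0.36,-0.685,0,0,0.04,1]
    - [0.45,-0.54,-0.685,0,0,0.06,1]
    - [0.63,-0.739,-0.685,0,0,0.08,1]
    - [0.63,-0.739,-0.685,0,0,0.08,1]
    - [0.63,-0.739,-0.685,0,0,0.08,1]
    - [0.63,-0.739,-0.685,0,0,0.08,1]

```text
time_s: 22.6
tool_pos: [0.4869, 0.0648, 0.1493]
tool_rot: [179.9, -0.0, 70.8]
force: [1.1, 0.0, 0.9]
grip_width: 0.0867
grasp_force: 0.0
```

```bash
python3 - <<'E'
from h import *
o=env.get_obs();print(o['time_s'],o['tool_pos'],o['tool_rot'],o['qpos'])
C=cam('wrist');save('wrist','w7.png')
for n,z in [('heatsink_center',.043),('mat',.003)]:
    for d in masks_of('wrist',n): print(n,np.round(d['location']),round(d['conf'],2),rect(d['pixels'],'wrist',z,C))
viewer.read_camera('top')
for n,z in [('tray_square',.009),('transformer_center',.047),('capacitor_center',.063),('spool',.041),('multimeter',.04),('pliers',.01)]:
    for d in masks_of('top',n): print(n,np.round(d['location']),round(d['conf'],2),rect(d['pixels'],'top',z))
E
```

```text
22.6 [0.48689364 0.06479739 0.14927786] [ 1.79931199e+02 -3.13618781e-03  7.08168558e+01] [-47.68842935   1.24864347  37.79343023 111.87955507  -0.79744172
  67.07401262 -28.77488733]
heatsink_center [277. 199.] 0.77 [486.4, 69.3, 54.1, 50.8, 70.8]
heatsink_center [382.   7.] 0.56 [606.0, 177.6, 55.9, 13.4, -19.2]
mat [278. 168.] 0.87 [484.2, 64.8, 101.1, 100.9, 16.5]
tray_square [370. 241.] 0.67 [485.5, -236.3, 82.3, 79.7, -32.3]
transformer_center [315. 201.] 0.87 [599.0, -87.6, 64.2, 38.8, 79.6]
transformer_center [420. 239.] 0.74 [498.5, -370.7, 75.7, 39.5, 77.2]
transformer_center [372. 289.] 0.71 [364.3, -238.6, 69.3, 34.2, 89.3]
transformer_center [213. 201.] 0.62 [621.4, 209.2, 81.1, 77.1, -44.8]
capacitor_center [204. 193.] 0.75 [621.9, 212.8, 58.8, 42.0, 44.6]
multimeter [151. 272.] 0.8 [411.9, 353.4, 173.4, 88.6, -6.8]
multimeter [370. 241.] 0.24 [483.3, -230.7, 76.1, 75.6, -33.6]
pliers [257. 143.] 0.58 [769.9, 52.7, 162.6, 51.7, -0.6]
```

View pics/w7.png

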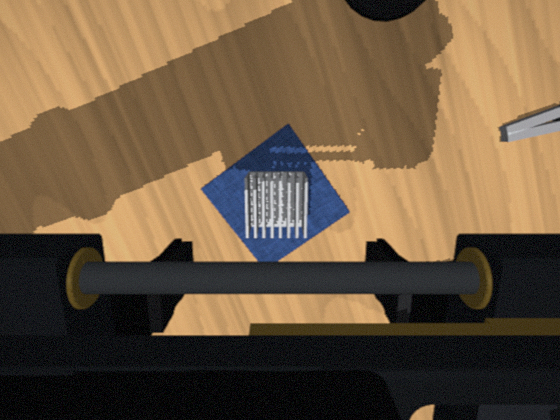

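The wrist view shows the heat sink on the mat at (277,204), squared with the fingers. Gripping it.

apply_moves:
  moves:
    - [0.008,-0.009,0.2,0,0,0,1]
    - [0.008,-0.009,0.4,0,0,0,1]
    - [0.008,-0.009,0.55,0,0,0,1]
    - [0.008,-0.009,0.62,0,0,0,1]
    - [0.008,-0.009,0.667,0,0,0,1]
    - [0.008,-0.009,0.667,0,0,0,1]
    - [0.008,-0.009,0.667,0,0,0,1]
    - [0.008,-0.009,0.667,0,0,0,0.4]
    - [0.008,-0.009,0.667,0,0,0,0.4]
    - [0.008,-0.009,0.667,0,0,0,0.4]
    - [0.008,-0.009,0.667,0,0,0,0.4]
    - [0.008,-0.009,0.667,0,0,0,0.4]
    - [0.008,-0.009,0.667,0,0,0,0.4]
    - [0.008,-0.009,0.667,0,0,0,0.4]
  grip_force: 20

```text
time_s: 24.5
tool_pos: [0.4849, 0.0682, 0.0156]
tool_rot: [180.0, -0.0, 70.9]
force: [-0.2, 0.5, 1.4]
grip_width: 0.0499
grasp_force: 20.0
```

apply_moves:
  moves:
    - [0,0,-0.05,0,0,0,0.4]
    - [0,0,-0.15,0,0,0,0.4]
    - [0,0,-0.35,0,0,0,0.4]
    - [-0.18,0.065,-0.35,0,0,0,0.4]
    - [-0.36,0.13,-0.35,0,0,0,0.4]
    - [-0.54,0.19,-0.35,0,0,0,0.4]
    - [-0.72,0.255,-0.35,0,0,0,0.4]
    - [-0.72,0.255,-0.35,0,0,0,0.4]
    - [-0.72,0.255,-0.35,0,0,0,0.4]

```text
time_s: 25.4
tool_pos: [0.4858, -0.0855, 0.086]
tool_rot: [180.0, -0.0, 70.7]
force: [0.0, 0.4, -0.4]
grip_width: 0.0498
grasp_force: 20.0
```

apply_moves:
  moves:
    - [-0.18,0.065,0,0,0,0.05,0.4]
    - [-0.36,0.13,0,0,0,0.1,0.4]
    - [-0.54,0.19,0,0,0,0.154,0.4]
    - [-0.712,0.255,0,0,0,0.154,0.4]
    - [-0.712,0.255,0,0,0,0.154,0.4]
    - [-0.712,0.255,0,0,0,0.154,0.4]
    - [-0.712,0.255,0.12,0,0,0.154,0.4]
    - [-0.712,0.255,0.23,0,0,0.154,0.4]
    - [-0.712,0.255,0.23,0,0,0.154,0.4]
    - [-0.712,0.255,0.23,0,0,0.154,0.4]

```text
time_s: 26.4
tool_pos: [0.4879, -0.234, 0.0396]
tool_rot: [-179.9, -0.0, 57.8]
force: [-0.2, -0.2, -0.8]
grip_width: 0.0499
grasp_force: 20.0
```

```bash
python3 - <<'E'
from h import *
o=env.get_obs();print(o['time_s'],o['tool_pos'],o['tool_rot'],o['grip_width'],o['force'])
save('wrist','w8.png')
E
```

```text
26.4 [ 0.48785045 -0.23402265  0.03958171] [-1.79933409e+02 -2.34187750e-02  5.78058568e+01] 0.049929740209585426 [-0.21055793 -0.15251176 -0.76598981]
```

View pics/w8.png

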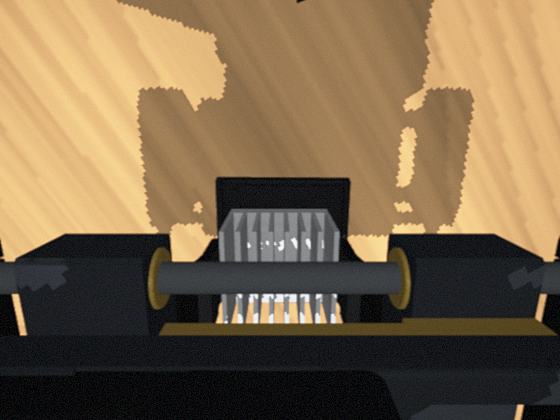

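The heat sink is square with the tray and about 2 mm off sideways (part at column 280, tray at 283). I'll nudge it and lower.

apply_moves:
  moves:
    - [0,0.01,0.04,0,0,0,0.4]
    - [0,0.01,0.08,0,0,0,0.4]
    - [0,0.01,0.1,0,0,0,0.4]
    - [0,0.01,0.11,0,0,0,0.4]
    - [0,0.01,0.116,0,0,0,0.4]
    - [0,0.01,0.12,0,0,0,0.4]
    - [0,0.01,0.12,0,0,0,0.4]
    - [0,0.01,0.12,0,0,0,0.4]

```text
time_s: 27.25
tool_pos: [0.4888, -0.2369, 0.0167]
tool_rot: [-179.9, -0.1, 57.6]
force: [-5.0, 3.0, 11.0]
grip_width: 0.05
grasp_force: 20.0
```

apply_moves:
  moves:
    - [0,0.01,-0.005,0,0,0,0.4]
    - [0,0.01,-0.005,0,0,0,0.4]

```text
time_s: 27.45
tool_pos: [0.4914, -0.2384, 0.0169]
tool_rot: [179.9, -0.0, 57.6]
force: [-0.4, -0.6, -1.3]
grip_width: 0.0498
grasp_force: 20.0
```

apply_moves:
  moves:
    - [0,-0.01,0,0,0,0,0.4]
    - [0,-0.01,0.003,0,0,0,0.4]
    - [0,-0.01,0.003,0,0,0,0.4]
    - [0,-0.01,0.003,0,0,0,0.4]

```text
time_s: 27.85
tool_pos: [0.4895, -0.2372, 0.0167]
tool_rot: [180.0, -0.0, 57.7]
force: [-1.3, 0.8, 5.6]
grip_width: 0.0496
grasp_force: 20.0
```

Light contact with the floor. Releasing and retreating.

apply_moves:
  moves:
    - [0,0,0,0,0,0,1]
    - [0,0,0,0,0,0,1]
    - [0,0,0,0,0,0,1]
    - [0,0,0,0,0,0,1]
    - [0,0,0,0,0,0,1]
    - [0,0,-0.1,0,0,0,1]
    - [0,0,-0.3,0,0,0,1]
    - [0,0,-0.5,0,0,0,1]
    - [0,0,-0.8,0,0,0,1]
    - [0,0,-0.8,0,0,0,1]
    - [0.2,-0.1,-0.8,0,0,0,1]
    - [0.4,-0.2,-0.8,0,0,0,1]
    - [0.6,-0.3,-0.8,0,0,0,1]
    - [0.8,-0.4,-0.8,0,0,0,1]
    - [1,-0.5,-0.8,0,0,0,1]
    - [1,-0.5,-0.8,0,0,0,1]
    - [1,-0.5,-0.8,0,0,0,1]

```text
time_s: 29.55
tool_pos: [0.5115, -0.0135, 0.1755]
tool_rot: [-180.0, 0.0, 57.8]
force: [-0.9, -0.8, 0.2]
grip_width: 0.0871
grasp_force: 0.0
```

```bash
python3 - <<'E'
from h import *
a=viewer.read_camera('top')[120:310,130:440];b=viewer.read_camera('scene')[130:330,150:400]
o=cv2.vconcat([cv2.resize(a,(480,294),interpolation=2),cv2.resize(b,(480,300),interpolation=2)])
cv2.imwrite('pics/f.png',o[:,:,::-1])
E
```

```text
(no output)
```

View pics/f.png

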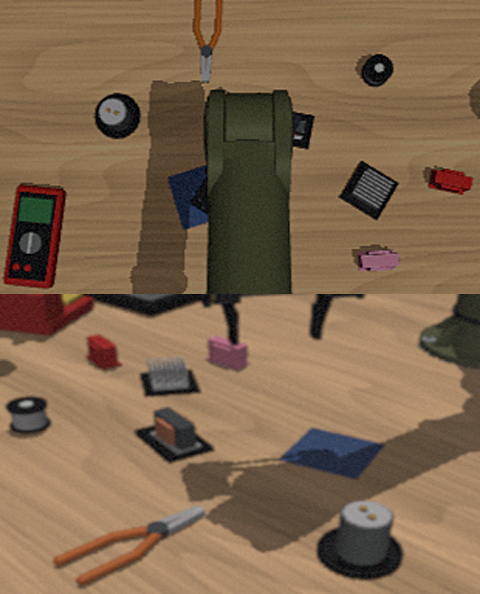

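The scene view (lower half) shows the heat sink in the square tray at (170,375), the transformer upright in the oblong tray at (175,430) and the capacitor in the round tray at (365,535). The mat is empty and the bystanders are where they were.

```bash
python3 -c "
from h import *
print(env.sign_off())"
```

```text
the job is handed in; nothing more can be done
None
```

I handed the job in at about 30 s: each part stands upright in its own tray, the mat is empty, and the multimeter, spool, pliers and look-alikes were not touched.

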